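Slide the spreader plate under the bridge of the bonding jig

TASK

The flat, pale aluminium plate lies in front of the low bonding jig. Only push it, with the fingers: slide it flat along the worktop, in under the jig's bridge, until its leading edge sits squarely against the stop bar behind the bridge, then move the fingers clear. Do not lift or tip the plate, and leave the other things on the bench where they are.

Things in the scene. Friction and masses are not known exactly. Their poses are not given: they have to be found in the camera images.
- plate: Flat pale aluminium plate, four screw holes, four short dark grooves; loose, 0.25 kg, 96 mm along its x, 120 mm along its y, 8 mm thick; too wide for most grippers either way. Origin: centre of its underside; z up. At the start its x axis is within about 0.3 rad of the jig's, its +x edge (the leading edge) facing the jig's mouth.
- jig: Low dark steel jig, fixed; the worktop is its floor. Origin: on the worktop, middle of the stop bar's inner face; z up; x is the direction the plate slides in. Stop bar: x 0 to 12 mm, 12.5 mm high. Open mouth looks to -x. With the plate home its origin is at jig x = -48 mm, y = 0, and 36 mm of it stick out in front of the bridge.
- bridge (a point): Centre of the underside of the jig's grey bridge, 12.5 mm above the worktop, at jig x = -40 mm; axes as the jig's. The bridge spans jig x -60 to -20 mm and is 156 mm wide; its top is 21.5 mm above the worktop, and two brass thumb screws on it reach 32.5 mm.
- mouth (a point): Middle of the jig's mouth on the worktop, at jig x = -66 mm, between the rounded noses of the two side rails (12.5 mm high, 12 mm thick, running back to the stop bar). Their inner faces are 132 mm apart (y = +-66 mm): 6 mm to spare each side of a centred plate. Foot flanges reach out to y = +-95 mm.
- capacitor: Bystander: dark upright capacitor can, 22 mm wide, 34 mm high, near the jig. Origin: centre of its underside.
- flux_tin: Bystander: round tin, 45 mm wide, 22 mm high, beside the plate's path. Origin: centre of its underside.
- tape_roll: Bystander: roll of black tape lying flat, 55 mm wide, 19 mm high, beside the plate's path. Origin: centre of its underside.
- scrap_board: Bystander: small scrap of circuit board, 26x36x5 mm, near the jig. Origin: centre of its underside.
- power_module: Bystander: circuit board with battery pack, 58x94x38 mm, to the right. Origin: centre of its underside.
- grey_hood: Bystander: grey connector hood, 73x34x18 mm, to the right. Origin: centre of its underside.
Things that resemble listed ones, but are neither listed nor needed, are in the scene too. Of the things shaped like the jig, the steel one is meant.

How it is judged:
By the outcome, as a careful person would: the job done as asked, in the order asked, and still so for the second after the job is handed in, with the robot touching nothing.
It also fails if it takes over 59 s, if anything falls off the work surface, if the arm or the gripper's body presses on something with over 40 N, if the wrist force passes 120 N, or if a joint passes its speed limit or range.

ROBOT

A 6-joint arm with a two-finger parallel gripper is mounted at the origin on a cart in front of the work surface, level with it; the furniture and walls round the work are solid. World frame = base frame: x ahead of the robot, y to its left, z up, the work surface at z = 0. Lengths are in m, angles in rad, forces in N, time in s.
With the tool pointing down it reaches from about 0.275 to 0.75 m from the base axis. Payload 10.2 kg.
Tool frame: the origin (TCP) lies between the finger pads; the fingertips stand 22 mm ahead of it and the grasp point (between the pads) lies 3 mm ahead of it (robot.tips_ahead is the distance from the TCP to the fingertips, in m); z points along the fingers, y is the line along which they close (so a half turn about z gives the same grasp; the last joint's range is limited). The gripper opens to 88 mm and grips with 3 to 60 N. Pads are 18 mm wide; open, the fingers measure 123 mm over their backs; the gripper's body (75 mm by 187 mm) begins 45 mm behind the grasp point.
Start: joints at [1.084, 0.313, 1.498, -0, 1.331, -0.223], TCP at [0.137, 0.507, 0.261] pointing down, gripper open.
Joint ranges: [-2.94, 2.94], [-0.97, 2.17], [0.19, 2.56], [-1.23, 4.37], [0.02, 3.11], [-2.88, 2.88]. Speed limits (rad/s): [2.39, 2.39, 3.01, 3.14, 3.14, 3.14].

INTERFACE

Orientations are given as a unit quaternion [w, x, y, z].
In Python, from plant import robot, jaws, sensors, eyes, order gives the robot as it stands. Calls block until the motion is done:
- robot.move_to(position, orientation): joint-space move of the TCP to a pose.
- robot.line_to(position, max_speed=0.15, orientation=None, f_stop=None): straight line of the TCP; orientation=None keeps the orientation; max_speed is the mean speed in m/s. With f_stop (N) it stops when the force on the tool has changed by that much, and returns True; else False.
- robot.move_j(angles): joint-space move.
- jaws.set_gripper(opening, f_grip=None): finger opening in m; f_grip is the grip in N (None keeps the last); returns when the fingers have stopped.
- robot.pause(seconds).
- robot.solve_ik(position, orientation): joint angles nearest the present ones, or None.
- sensors.get_obs(): the state.
- eyes.read_camera(name): name is "scene" or "side" or "wrist"; returns (picture, depth): 384x512x3 uint8, red, green, blue; 384x512 float32, m along the optical axis (not along the pixel's ray), 0 where there is no reading.
- eyes.camera_info(name): a dict with "fx", "fy", "cx", "cy" (pixels), "extrinsics" (4x4, takes a point from camera to world coordinates). Camera axes: x right, y up, looking along -z (the intrinsics and any distortion apply to the point x, -y, -z); pixel columns grow to the right and rows downward; lengths in m; the calibration is good to about 2 mm. A picture is of the moment at which its call begins: read the wrist's pose just before it. camera_info takes no time and is no camera call; for the wrist camera it gives the pose at the moment of the call.
A pose or a line that the arm cannot do raises robot.MotionError and nothing moves.
- order.job_done(): hands the job in; it is judged then, once.
The state is a dict: "time_s": time; "joint_positions": joint angles; "qd": joint speeds; "joint_efforts": joint torques, N m; "ee_pos": TCP position; "ee_rot": TCP orientation; "wrist_force": force on the tool from outside, world axes, zero at the start; "ft_torque": the same for the moment, N m; "opening": finger opening in m; "grip_force": force on a finger pad.
Only numpy, scipy, OpenCV 4.12 (cv2) and the standard library are available. Lean on these libraries where they do the work, as an engineer would, in place of code of your own. Each camera call takes 0.05 s, during which the arm holds its last target. There are 200 camera calls.

## Working session

There is one attempt and no reset: what is moved stays moved. The work goes in short steps, each a Python script; the robot and the scene stay as the last script left them, time stands still between calls to the robot, and variables do not carry over. Pictures are saved under pics/ and viewed, at most 10 in all, crops included, and the job is handed in when it is done.

```bash
mkdir -p pics; ls; python3 - <<'E'
from plant import robot,jaws,sensors,eyes,order
import cv2,numpy as np
for n in("scene","side"):
    p,d=eyes.read_camera(n); np.savez(f"pics/{n}.npz",p=p,d=d)
    cv2.imwrite(f"pics/{n}0.png",p[:,:,::-1]); i=eyes.camera_info(n); print(n,i)
o=sensors.get_obs();print(o["time_s"],o["ee_rot"])
E
```

```text
pics
scene {'fx': 434.3664132649753, 'fy': 434.3664132649753, 'cx': 243.98313245752092, 'cy': 193.3196665025207, 'extrinsics': array([[ 0.48876923,  0.63654637, -0.59658475, -0.14527904],
       [-0.87241191,  0.35776186, -0.33302239, -0.2817241 ],
       [ 0.00145108,  0.68323874,  0.73019362,  0.90833302],
       [ 0.        ,  0.        ,  0.        ,  1.        ]])}
side {'fx': 401.5582535755352, 'fy': 401.5582535755352, 'cx': 255.48639598303524, 'cy': 198.71790229374471, 'extrinsics': array([[-9.98474056e-01, -3.19262099e-02,  4.50585911e-02,
         6.19636162e-01],
       [ 5.52164150e-02, -5.64761385e-01,  8.23404958e-01,
         1.08041787e+00],
       [-8.40847205e-04,  8.24636462e-01,  5.65662442e-01,
         7.03087148e-01],
       [ 0.00000000e+00,  0.00000000e+00,  0.00000000e+00,
         1.00000000e+00]])}
0.1 [-1.80552563e-04  1.31486898e-01  9.91317752e-01 -5.26243886e-04]
```

View pics/scene0.png

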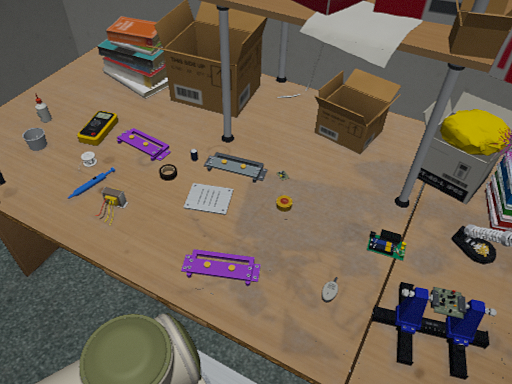

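View pics/side0.png

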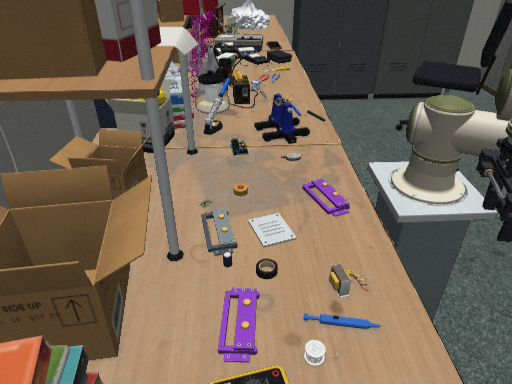

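The scene view shows the white plate at (208,198) and the grey steel jig at (236,167). The jig lookalikes are purple, at (143,143) and (221,266), so I reject those. The capacitor is at (194,154), tape roll at (168,172), flux tin at (284,202), scrap board at (283,174) and a shelf post at (228,140). I'll get rough positions, then a close wrist view.

```bash
cat > h.py <<'E'
from plant import robot,jaws,sensors,eyes,order
import cv2,numpy as np
from scipy.spatial.transform import Rotation as R
def ray(i,uv,z):
    uv=np.atleast_2d(uv).astype(float);T=i["extrinsics"]
    c=np.c_[(uv[:,0]-i["cx"])/i["fx"],-(uv[:,1]-i["cy"])/i["fy"],-np.ones(len(uv))]
    w=c@T[:3,:3].T;o=T[:3,3]
    return o+w*((z-o[2])/w[:,2])[:,None]
def proj(i,P):
    T=i["extrinsics"];c=(np.atleast_2d(P)-T[:3,3])@T[:3,:3]
    return np.c_[i["cx"]-i["fx"]*c[:,0]/c[:,2],i["cy"]+i["fy"]*c[:,1]/c[:,2]]
def quat(yaw):  # tool down, tool x at yaw; tool y (closing line) at yaw-90
    m=np.array([[np.cos(yaw),np.sin(yaw),0],[np.sin(yaw),-np.cos(yaw),0],[0,0,-1]]).T
    m=np.column_stack([[np.cos(yaw),np.sin(yaw),0],[np.sin(yaw),-np.cos(yaw),0],[0,0,-1]])
    q=R.from_matrix(m).as_quat();return np.r_[q[3],q[:3]]
E
python3 - <<'E'
from h import *
s=eyes.camera_info("scene");t=eyes.camera_info("side")
for n,a,b,z in[("plate",(208,198),(272,229),.008),("jig",(236,167),(220,231),.015),("cap",(194,158),(228,263),0.01),("tape",(168,172),(266,268),.01),("tin",(284,203),(240,190),.011),("scrap",(283,174),(206,204),.003),("post",(228,140),(175,256),0)]:
    print(n,ray(s,a,z).round(3),ray(t,b,z).round(3))
T=eyes.camera_info("wrist");o=sensors.get_obs()
print(T["extrinsics"].round(3),T["fx"],o["ee_pos"],R.from_quat(np.roll(o["ee_rot"],-1)).as_matrix().round(3))
for x in (.3,.35,.4,.45):
  for yaw in np.arange(-3,3.2,.5):
    j=robot.solve_ik([x,.2,.3],quat(yaw)); 
    if j is not None: print(x,yaw,np.round(j,2))
E
```

```text
plate [[0.525 0.208 0.008]] [[0.527 0.219 0.008]]
jig [[0.667 0.199 0.015]] [[0.669 0.228 0.015]]
cap [[0.643 0.334 0.01 ]] [[0.648 0.348 0.01 ]]
tape [[0.554 0.367 0.01 ]] [[0.555 0.371 0.01 ]]
tin [[0.61  0.013 0.011]] [[0.61  0.022 0.011]]
scrap [[0.72  0.068 0.003]] [[0.715 0.081 0.003]]
post [[0.778 0.293 0.   ]] [[0.784 0.304 0.   ]]
[[ 0.261 -0.913 -0.313  0.054]
 [ 0.965  0.246  0.087  0.53 ]
 [-0.002 -0.325  0.946  0.385]
 [ 0.     0.     0.     1.   ]] 277.3590154598778 [0.13681316 0.50666412 0.2602362 ] [[-0.965  0.261 -0.   ]
 [ 0.261  0.965 -0.001]
 [ 0.    -0.001 -1.   ]]
0.3 -3.0 [ 0.26 -0.1   1.85 -0.    1.38 -1.45]
0.3 -2.5 [ 0.26 -0.1   1.85 -0.    1.38 -1.95]
0.3 -2.0 [ 0.26 -0.1   1.85 -0.    1.38 -2.45]
0.3 -1.0 [ 0.26 -0.1   1.85 -0.    1.38  2.83]
0.3 -0.5 [ 0.26 -0.1   1.85 -0.    1.38  2.33]
0.3 0.0 [ 0.26 -0.1   1.85 -0.    1.38  1.83]
0.3 0.5 [ 0.26 -0.1   1.85 -0.    1.38  1.33]
0.3 1.0 [ 0.26 -0.1   1.85 -0.    1.38  0.83]
0.3 1.5 [ 0.26 -0.1   1.85 -0.    1.38  0.33]
0.3 2.0 [ 0.26 -0.1   1.85 -0.    1.38 -0.17]
0.3 2.5 [ 0.26 -0.1   1.85 -0.    1.38 -0.
[... 1044 characters left out ...]
0 [ 0.2   0.11  1.65 -0.    1.39 -0.23]
0.4 2.5 [ 0.2   0.11  1.65 -0.    1.39 -0.73]
0.4 3.0 [ 0.2   0.11  1.65 -0.    1.39 -1.23]
0.45 -3.0 [ 0.18  0.21  1.52 -0.    1.4  -1.53]
0.45 -2.5 [ 0.18  0.21  1.52 -0.    1.4  -2.03]
0.45 -2.0 [ 0.18  0.21  1.52 -0.    1.4  -2.53]
0.45 -1.0 [ 0.18  0.21  1.52 -0.    1.4   2.75]
0.45 -0.5 [ 0.18  0.21  1.52 -0.    1.4   2.25]
0.45 0.0 [ 0.18  0.21  1.52 -0.    1.4   1.75]
0.45 0.5 [ 0.18  0.21  1.52 -0.    1.4   1.25]
0.45 1.0 [ 0.18  0.21  1.52 -0.    1.4   0.75]
0.45 1.5 [ 0.18  0.21  1.52 -0.    1.4   0.25]
0.45 2.0 [ 0.18  0.21  1.52 -0.    1.4  -0.25]
0.45 2.5 [ 0.18  0.21  1.52 -0.    1.4  -0.75]
0.45 3.0 [ 0.18  0.21  1.52 -0.    1.4  -1.25]
```

```bash
python3 - <<'E'
from h import *
robot.move_to([.49,.21,.27],quat(np.pi))
i=eyes.camera_info("wrist");p,d=eyes.read_camera("wrist")
np.savez("pics/w1.npz",p=p,d=d,E=i["extrinsics"]);cv2.imwrite("pics/w1.png",p[:,:,::-1])
print(sensors.get_obs()["time_s"],i)
E
```

```text
1.8417 {'fx': 277.3590154598778, 'fy': 277.3590154598778, 'cx': 257.3470822106589, 'cy': 192.22536560590325, 'extrinsics': array([[-4.21954557e-04, -9.45791942e-01, -3.24772881e-01,
         4.03608186e-01],
       [ 9.99999198e-01, -7.86988729e-04,  9.92611757e-04,
         2.12124690e-01],
       [-1.19439680e-03, -3.24772202e-01,  9.45791515e-01,
         3.94577970e-01],
       [ 0.00000000e+00,  0.00000000e+00,  0.00000000e+00,
         1.00000000e+00]])}
```

View pics/w1.png

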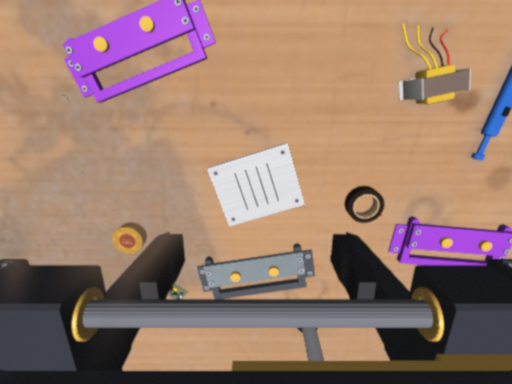

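The wrist view confirms the plate, with corners near (208,168), (290,145), (303,204) and (230,225). The steel jig's bridge is at (256,270), with screws at (235,277) and (274,272). I'll move forward to centre the jig, then measure both.

```bash
cat >> h.py <<'E'
def shot(name,x=None):
    i=eyes.camera_info("wrist");p,d=eyes.read_camera("wrist")
    cv2.imwrite(f"pics/{name}.png",p[:,:,::-1]);np.savez(f"pics/{name}.npz",p=p,d=d,E=i["extrinsics"]);return i,p
def plate(i,p,near=None):
    hsv=cv2.cvtColor(p,cv2.COLOR_RGB2HSV);m=cv2.inRange(hsv,(0,0,175),(179,40,255))
    m=cv2.morphologyEx(m,cv2.MORPH_CLOSE,np.ones((5,5)))
    cs,_=cv2.findContours(m,cv2.RETR_EXTERNAL,cv2.CHAIN_APPROX_NONE)
    c=max(cs,key=cv2.contourArea)
    w=ray(i,c[:,0,:],.008)[:,:2];(cx,cy),(a,b),g=cv2.minAreaRect((w*1000).astype(np.float32))
    g=(g+45)%90-45
    return np.array([cx,cy]),(a,b),np.radians(g),c
E
python3 - <<'E'
from h import *
z=np.load("pics/w1.npz");i=eyes.camera_info("wrist");i["extrinsics"]=z["E"]
print(plate(i,z["p"])[:3])
robot.line_to([.57,.21,.27])
i,p=shot("w2");print(plate(i,p)[:3]);print(i["extrinsics"][:3,3])
cv2.imwrite("pics/w2c.png",cv2.resize(p[60:300,150:390,::-1],None,fx=2.5,fy=2.5,interpolation=cv2.INTER_CUBIC))
E
```

```text
(array([527.32391357, 210.21742249]), (96.65105438232422, 120.09404754638672), np.float64(0.3082188182314486))
(array([527.63299561, 210.34846497]), (96.08602142333984, 120.09452819824219), np.float64(0.3067587401638126))
[0.48346508 0.2118195  0.39448273]
```

View pics/w2c.png

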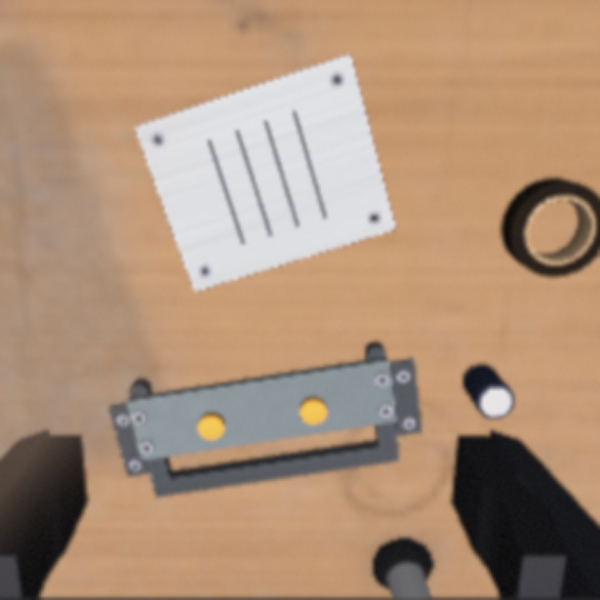

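The crop shows the plate, the grey bridge, its two brass screws at crop (211,428) and (313,411), the rail noses at (140,388) and (375,350), the stop bar's outer edge from (155,495) to (398,460), and the capacitor at (488,393). Next I'll measure the jig pose.

```bash
python3 - <<'E'
from h import *
z=np.load("pics/w2.npz");p=z["p"];i=eyes.camera_info("wrist");i["extrinsics"]=z["E"]
f=lambda u,v:(150+u/2.5-.3,60+v/2.5-.3)
hsv=cv2.cvtColor(p,cv2.COLOR_RGB2HSV)
for n,q in[("bridge",(260,405)),("fl",(408,395)),("stop",(270,478)),("wood",(300,330))]:
    u,v=map(int,f(*q));print(n,p[v,u],hsv[v,u])
g=p.astype(int);m=((g[...,2]>=g[...,0])&(g.max(2)>95)&(g.max(2)<190)).astype(np.uint8)*255
m[:,:190]=0;m[:,320:]=0;m[:190]=0;m[250:]=0
m=cv2.morphologyEx(m,cv2.MORPH_CLOSE,np.ones((3,3)));m=cv2.morphologyEx(m,cv2.MORPH_OPEN,np.ones((5,5)))
cs,_=cv2.findContours(m,cv2.RETR_EXTERNAL,cv2.CHAIN_APPROX_NONE);c=max(cs,key=cv2.contourArea)
w=ray(i,c[:,0,:],.0215)[:,:2]*1000;r=cv2.minAreaRect(w.astype(np.float32));print(r)
th=np.radians((r[2]+45)%90-45);print(th)
J=lambda th:np.array([np.cos(th),np.sin(th)])
ctr=np.array(r[0]);print("origin from bridge",ctr+40*J(th))
# screws
b=cv2.inRange(hsv,(15,120,120),(35,255,255));b[:,:220]=0;b[:,290:]=0;b[:210]=0;b[245:]=0
n,l,s,cc=cv2.connectedComponentsWithStats(b);P=[ray(i,cc[k],.0325)[0,:2]*1000 for k in range(1,n) if s[k,4]>30];P=np.array(P);print("screws",P)
d=P[1]-P[0];d*=np.sign(d[1]);print("th screws",np.arctan2(-d[0],d[1]),"mid",P.mean(0))
S=ray(i,[f(155,495),f(398,460)],.0125)[:,:2]*1000;d=S[1]-S[0];t=np.arctan2(-d[0],d[1]);print("stop back",S,t,np.linalg.norm(d),"origin",S.mean(0)-12*J(th))
F=ray(i,[f(111,407),f(413,358),f(421,430),f(132,474)],.004)[:,:2]*1000;print("flange",F)
N=ray(i,[f(141,379),f(375,343)],.0125)[:,:2]*1000;print("noses",N,N.mean(0)+66*J(th))
E
```

```text
bridge [142 151 157] [102  24 157]
fl [89 91 97] [113  21  97]
stop [92 92 96] [120  11  96]
wood [202 157 118] [ 14 106 202]
((666.2129516601562, 209.09628295898438), (64.39178466796875, 178.30404663085938), 4.275190353393555)
0.07461614781621746
origin from bridge [706.10165192 212.07816011]
screws [[655.6678634  236.44498634]
 [665.94157173 177.51206016]]
th screws 0.17259437051005713 mid [660.80471756 206.97852325]
stop back [[724.15345595 138.98638018]
 [698.97695337 291.44898263]] 0.16365542482585743 154.52734847838676 origin [699.59859458 214.32311826]
flange [[666.90748474 113.47459681]
 [634.31685927 298.07315977]
 [682.57042627 306.32799514]
 [714.0459101  123.45032986]]
noses [[644.5543233  134.87511307]
 [621.63673439 273.3147406 ]] [698.91188428 209.01502412]
```

```bash
cat >> h.py <<'E'
TH=.166;O=np.array([.7000,.2135])
def W(x,y,z):  # jig mm -> world m
    c,s=np.cos(TH),np.sin(TH);return np.r_[O+np.array([c*x-s*y,s*x+c*y])/1000,z]
def toJ(w):    # world mm -> jig mm
    c,s=np.cos(TH),np.sin(TH);d=np.asarray(w)-O*1000;return np.array([c*d[0]+s*d[1],-s*d[0]+c*d[1]])
def rep(i,p):
    c,s,g,_=plate(i,p);print("plate jig",toJ(c).round(1),np.round(s,1),"dyaw",round(g-TH,4),"t",sensors.get_obs()["time_s"])
E
python3 - <<'E'
from h import *
z=np.load("pics/w2.npz");p=z["p"];i=eyes.camera_info("wrist");i["extrinsics"]=z["E"]
g=p.astype(int);m=((g[...,2]>=g[...,0])&(g.max(2)>122)&(g.max(2)<190)).astype(np.uint8)*255
m[:,:190]=0;m[:,320:]=0;m[:200]=0;m[250:]=0
b=cv2.inRange(cv2.cvtColor(p,cv2.COLOR_RGB2HSV),(15,120,100),(35,255,255));b[:210]=0;b[245:]=0;b[:,:222]=0;b[:,290:]=0
m=cv2.morphologyEx(m|b,cv2.MORPH_CLOSE,np.ones((3,3)));m=cv2.morphologyEx(m,cv2.MORPH_OPEN,np.ones((7,7)))
cs,_=cv2.findContours(m,cv2.RETR_EXTERNAL,cv2.CHAIN_APPROX_NONE);c=max(cs,key=cv2.contourArea)
r=cv2.minAreaRect((ray(i,c[:,0,:],.0215)[:,:2]*1000).astype(np.float32));th=np.radians((r[2]+45)%90-45)
print(r,th,np.array(r[0])+40*np.array([np.cos(th),np.sin(th)]))
rep(i,p)
q=quat(TH+np.pi/2)
for x,y,zz in[(-172,118,.15),(-172,118,.025),(-172,69,.025)]:print(robot.solve_ik(W(x,y,zz),q))
jaws.set_gripper(.05)
robot.move_to(W(-172,118,.15),q)
print(robot.line_to(W(-172,118,.025),.12,f_stop=8))
o=sensors.get_obs();print(o["time_s"],o["ee_pos"],o["wrist_force"],o["opening"])
i,p=shot("w3")
E
```

```text
((661.984130859375, 205.8861083984375), (39.53740310668945, 158.01583862304688), 9.663928031921387) 0.16866736283280387 [701.41650487 212.60085929]
plate jig [-170.5   25.4] [ 96.1 120.1] dyaw 0.1408 t 2.575
[ 3.35759805e-01  5.62470364e-01  1.42548702e+00 -4.44089210e-16
  1.15363526e+00  1.69759805e-01]
[ 3.35759805e-01  7.32783999e-01  1.50542623e+00 -4.44089210e-16
  9.03382419e-01  1.69759805e-01]
[ 2.51003967e-01  7.06632285e-01  1.55818460e+00 -4.44089210e-16
  8.76775767e-01  8.50039666e-02]
False
5.8833 [0.51126363 0.30161025 0.02573867] [-0.41220899  0.50502593  0.33124835] 0.04998425548687137
```

View pics/w3.png

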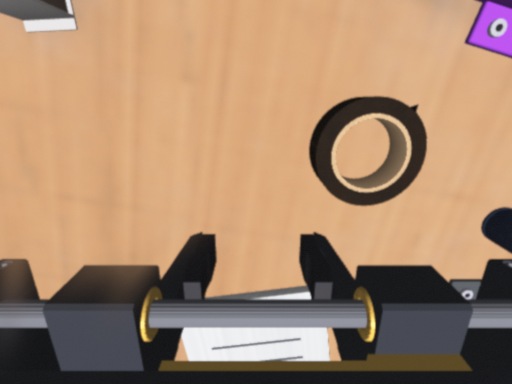

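Fingers are down beside the plate's left edge, and the tape roll at (368,150) is clear. I'll push sideways to centre and square the plate, back off, and measure from above.

```bash
sed -i 's/^TH=.*/TH=.167;O=np.array([.7004,.2132])/' h.py; python3 - <<'E'
from h import *
q=quat(TH+np.pi/2)
print(robot.line_to(W(-172,69.5,.0245),.03,orientation=q,f_stop=15))
o=sensors.get_obs();print(o["time_s"],toJ(o["ee_pos"][:2]*1000),o["wrist_force"])
robot.line_to(W(-172,90,.0245),.1)
robot.line_to(W(-172,90,.15),.2)
robot.move_to(W(-175,0,.22),quat(TH+np.pi))
i,p=shot("w4");rep(i,p)
E
```

```text
False
7.7167 [-172.02870896   69.5486296 ] [-0.87318218  1.51685243  1.1949857 ]
plate jig [-179.9   -0. ] [ 95.1 120.3] dyaw -0.001 t 10.425
```

```bash
python3 - <<'E'
from h import *
q=quat(TH+np.pi)
jaws.set_gripper(.07)
robot.move_to(W(-253,0,.1),q)
print(robot.line_to(W(-253,0,.0245),.1,f_stop=8))
print(robot.line_to(W(-172,0,.0245),.04,f_stop=15))
o=sensors.get_obs();print(o["time_s"],toJ(o["ee_pos"][:2]*1000),o["wrist_force"])
robot.line_to(W(-182,0,.0245),.08)
robot.line_to(W(-182,0,.2),.2)
i,p=shot("w5");rep(i,p)
cv2.imwrite("pics/w5c.png",cv2.resize(p[100:300,130:390,::-1],None,fx=3,fy=3,interpolation=cv2.INTER_CUBIC))
E
```

```text
False
False
14.6167 [-1.72021226e+02 -1.07912511e-02] [-0.41272068 -0.35283594 -0.75414725]
plate jig [-115.4   -0. ] [ 95.3 120.3] dyaw -0.0002 t 15.9667
```

View pics/w5c.png

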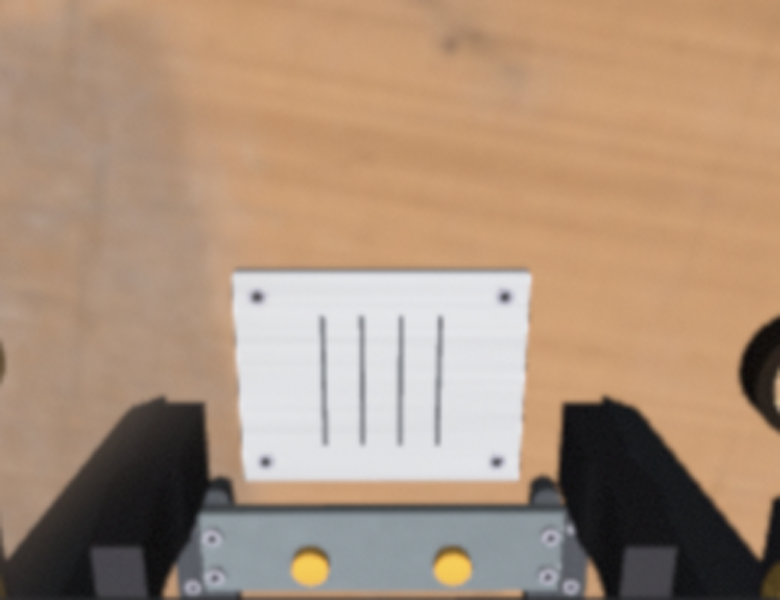

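The plate is square and centred at the mouth: its edges are at 245 and 518, and the screw midpoint is at 381. Now I'll push it home against the stop.

```bash
python3 - <<'E'
from h import *
robot.line_to(W(-182,0,.0245),.12,f_stop=8)
robot.line_to(W(-114,0,.0245),.04,f_stop=15)
print(robot.line_to(W(-98,0,.0245),.012,f_stop=12))
o=sensors.get_obs();print(o["time_s"],toJ(o["ee_pos"][:2]*1000),o["wrist_force"])
robot.line_to(W(-130,0,.0245),.06)
robot.line_to(W(-130,0,.22),.2)
i,p=shot("w6");rep(i,p)
cv2.imwrite("pics/w6c.png",cv2.resize(p[100:300,130:390,::-1],None,fx=3,fy=3,interpolation=cv2.INTER_CUBIC))
E
```

```text
True
20.3 [-1.04820890e+02 -3.49212796e-03] [ 0.93444581 -0.12059836  0.46027718]
plate jig [-75.9  -0.1] [ 38.1 120.3] dyaw 0.0004 t 22.0333
```

View pics/w6c.png

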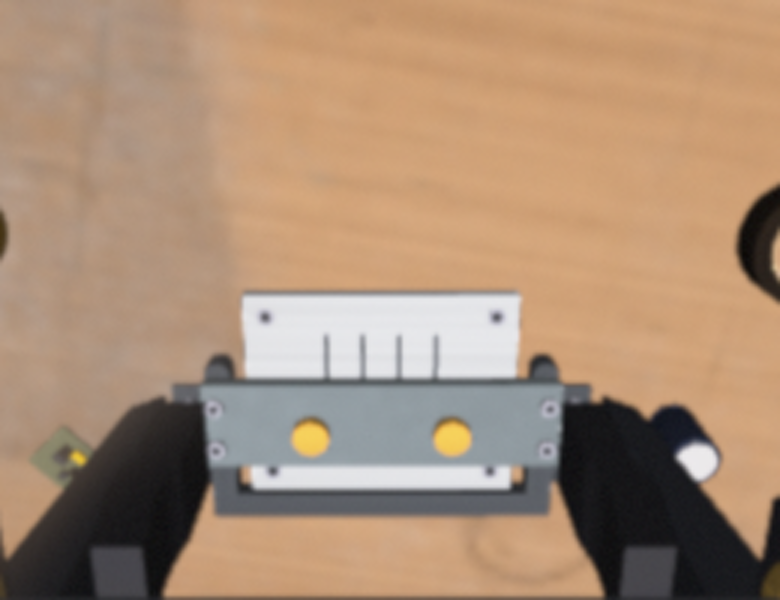

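The plate's leading edge (row 489) meets the stop bar across its full width, with no wood showing between, and its trailing edge is level. I'll press once more, a little firmer, to make sure it's seated.

```bash
python3 - <<'E'
from h import *
robot.line_to(W(-130,0,.0245),.15,f_stop=8)
robot.line_to(W(-109,0,.0245),.05,f_stop=15)
print(robot.line_to(W(-100,0,.0245),.008,f_stop=25))
o=sensors.get_obs();print(toJ(o["ee_pos"][:2]*1000),o["wrist_force"])
robot.line_to(W(-130,0,.0245),.04)
robot.line_to(W(-130,0,.22),.2)
i,p=shot("w7");rep(i,p)
b=cv2.imread("pics/w6.png");print("max diff",cv2.absdiff(b,p[:,:,::-1])[180:270,200:310].max())
print(order.job_done())
E
```

```text
True
[-1.04511774e+02  5.76920796e-02] [ 0.23586906  0.10417056 -0.16472625]
plate jig [-75.7  -0.2] [ 38.1 120.4] dyaw 0.0012 t 26.925
max diff 125
the job is handed in; nothing more can be done
None
```

The plate was slid flat under the steel jig's bridge to the stop bar by pushing alone. It sits square to within about 0.001 rad and centred to within about 0.2 mm. The fingers were clear and the job was handed in at about 27 s.

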